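# Catch a hammer-head bolt in the slotted rail

### The job

Fit the hammer-head bolt (the one with the blue wing grip and the oblong head) in the slotted rail at the red paint marks: lower its head lengthwise through the slot, turn it a quarter turn so that the head lies squarely across the slot under both lips, and leave it standing there, let go. Leave the black-winged jack screw standing where it is.

Things in the scene. Friction and masses are not known exactly. Their poses are not given: they have to be found in the camera images.
- bolt_mid (a point): Hammer-head bolt, loose, 0.15-0.31 kg, 72 mm tall, standing on its head. Point: on its axis, 36 mm above the underside; z up the stem. Oblong steel head 52 (x) by 22 (y) by 12 mm high, 16 mm threaded stem, and from 44 to 72 mm up a blue plastic wing grip: flat-sided bar 44 mm long (x, parallel to the head), 14 mm thick (y). Middle of the wing: 22 mm above this point.
- mark (a point): The bolt's place: middle of the slot between two red paint marks (10 mm wide) on the rail's lips, level with the rail's top, 32 mm above the bench. y along the slot, x across it, z up. When the bolt stands on the channel floor here, its middle is 8 mm above this point. Marks lie within 50 mm of the rail's middle.
- rail: Steel C-channel rail fixed to the bench, slot up, open at both ends: 200 (y, along the slot) by 78 (x) by 32 mm high. Origin: centre of its underside. Slot 36 mm wide, lips 6 mm thick; under them the channel is 70 mm wide and 22 mm high, its floor 4 mm above the bench. The bolt's head passes the slot only lengthwise and can turn either way under the lips, with 10 mm play in height.
- jack_mid (a point): Jack screw, a bystander to leave alone: loose, standing on the bench; same height and wing grip as the bolt, but the wing is black and the foot a round disc of 52 mm. Point: on its axis, 36 mm above its underside; z up, x along its wing.
There are look-alikes about, which are no part of the job. Leave any green or pink look-alike of the part that bears jack_mid alone.

How it is judged:
By the outcome, as a careful person would: the job done as asked, in the order asked, and still so for the second after the job is handed in, with the robot touching nothing.
It also fails if it takes over 46 s, if anything falls off the work surface, if the arm or the gripper's body presses on something with over 40 N, if the wrist force passes 120 N, or if a joint passes its speed limit or range.

### The arm

A 6-joint arm with a two-finger parallel gripper is mounted at the origin on a cart in front of the work surface, level with it; the furniture and walls round the work are solid. World frame = base frame: x ahead of the robot, y to its left, z up, the work surface at z = 0. Lengths are in mm, angles in rad, forces in N, time in s.
With the tool pointing down it reaches from about 350 to 975 mm from the base axis. Payload 7.1 kg.
Tool frame: the origin (TCP) lies on the front face of the gripper's body, between the roots of the fingers; the fingertips stand 80 mm ahead of it and the grasp point (between the pads) lies 61 mm ahead of it (env.tips_ahead is the distance from the TCP to the fingertips, in mm); z points along the fingers, y is the direction in which the jaws open and shut (so a half turn about z gives the same grasp; the last joint's range is limited). The gripper opens to 88 mm and grips with 3 to 60 N. Pads are 20 mm wide; open, the fingers measure 115 mm over their backs; the gripper's body (75 mm by 178 mm) begins 61 mm behind the grasp point.
Start: joints at [1.112, 0.423, 1.63, -0, 1.089, -0.019], TCP at [266.067, 565.521, 302.675] pointing down, gripper open.
Joint ranges: [-3, 3], [-0.9, 2.11], [0.09, 2.58], [-1.31, 4.45], [0.11, 2.69], [-2.54, 2.54]. Speed limits (rad/s): [2.39, 2.39, 3.01, 3.14, 3.14, 3.14].

### API

Orientations are given as a unit quaternion [x, y, z, w].
In Python, from station import env, set_gripper, viewer, workorder gives the robot as it stands. Calls block until the motion is done:
- env.reach(position, orientation): joint-space move of the TCP to a pose.
- env.move_l(position, rot=None, rate=150, f_stop=None): straight line of the TCP; rot=None keeps the orientation; rate is the mean speed in mm/s. With f_stop (N) it stops when the force on the tool has changed by that much, and returns True; else False.
- env.move_joints(angles): joint-space move.
- set_gripper(opening): finger opening in mm; the grip force is fixed at half the most; returns when the fingers have stopped.
- env.hold(seconds).
- env.ik(position, orientation): joint angles nearest the present ones, or None.
- env.read_state(): the state.
- viewer.camera(name): name is "scene" or "top"; returns the picture (400x640x3 uint8, blue, green, red); there is no depth.
- viewer.camera_params(name): a dict with "fx", "fy", "cx", "cy" (pixels), "pose" (4x4, takes a point from camera to world coordinates). Camera axes: x right, y up, looking along -z (the intrinsics and any distortion apply to the point x, -y, -z); pixel columns grow to the right and rows downward; lengths in mm; the calibration is good to about 2 mm. A picture is of the moment at which its call begins. camera_params takes no time and is no camera call.
A pose or a line that the arm cannot do raises env.IKError and nothing moves.
- workorder.sign_off(): hands the job in, once; it reports no verdict.
The state is a dict: "time_s": time; "qpos": joint angles; "dq": joint speeds; "tau": joint torques, N m; "tool_pos": TCP position; "orientation": TCP orientation; "force": force on the tool from outside, world axes, zero at the start; "wrist_torque": the same for the moment, N m; "width": finger opening in mm.
Only numpy, scipy, OpenCV 4.12 (cv2) and the standard library are available. Lean on these libraries where they do the work, as an engineer would, in place of code of your own. Each camera call takes 0.05 s, during which the arm holds its last target.

## Working session

There is one attempt and no reset: what is moved stays moved. The work goes in short steps, each a Python script; the robot and the scene stay as the last script left them, time stands still between calls to the robot, and variables do not carry over. Pictures are saved under pics/ and viewed, and the job is handed in when it is done.

```bash
ls; mkdir -p pics
python3 - <<'E'
from station import env, set_gripper, viewer, workorder
import cv2
for n in("scene","top"):
    cv2.imwrite(f"pics/{n}0.png",viewer.camera(n)); p=viewer.camera_params(n); print(n,{k:v for k,v in p.items()})
s=env.read_state(); print(s)
E
```

```text
pics
scene {'fx': 447.5462929265409, 'fy': 447.5462929265409, 'cx': 322.08696255394824, 'cy': 199.07739929081748, 'pose': array([[ 8.60440652e-01,  2.38993144e-01, -4.50026846e-01,
         1.47568716e+02],
       [-5.09391763e-01,  4.25499395e-01, -7.47977471e-01,
        -6.62130589e+02],
       [ 1.27246633e-02,  8.72830191e-01,  4.87858116e-01,
         5.45996567e+02],
       [ 0.00000000e+00,  0.00000000e+00,  0.00000000e+00,
         1.00000000e+00]])}
top {'fx': 425.0315247816058, 'fy': 425.0315247816058, 'cx': 325.1301211104308, 'cy': 200.70447096313927, 'pose': array([[-7.46689747e-03,  9.99500269e-01, -3.07157410e-02,
         5.48254342e+02],
       [-9.99670506e-01, -8.21550087e-03, -2.43184158e-02,
         9.23514810e+01],
       [-2.45586083e-02,  3.05240373e-02,  9.99232284e-01,
         9.73366289e+02],
       [ 0.00000000e+00,  0.00000000e+00,  0.00000000e+00,
         1.00000000e+00]])}
{'time_s': 0.1, 'qpos': array([ 1.11200567e+00,  4.23767425e-01,  1.63060641e+00, -8.42130878e-06,
        1.08858873e+00, -1.90146140e-02]), 'dq': array([-0.0015332 , -0.00150856, -0.0010878 ,  0.00247787, -0.00088286,
       -0.00020651]), 'tau': array([-1.15542571e-04, -5.45617962e+01, -2.74325198e+01,  6.44352240e-02,
        1.88091741e-02, -1.16736726e-05]), 'tool_pos': array([265.89954532, 565.18646467, 301.98029223]), 'orientation': array([ 2.18118383e-01,  9.75922078e-01, -6.66382986e-04, -1.58461996e-04]), 'force': array([-0.00964988,  0.55671618, -0.14384291]), 'wrist_torque': array([-0.04296353,  0.04107469, -0.01623031]), 'width': 87.897787981621}
```

View pics/scene0.png

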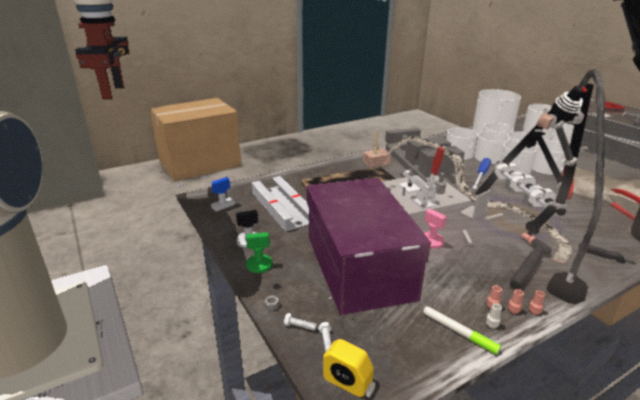

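View pics/top0.png

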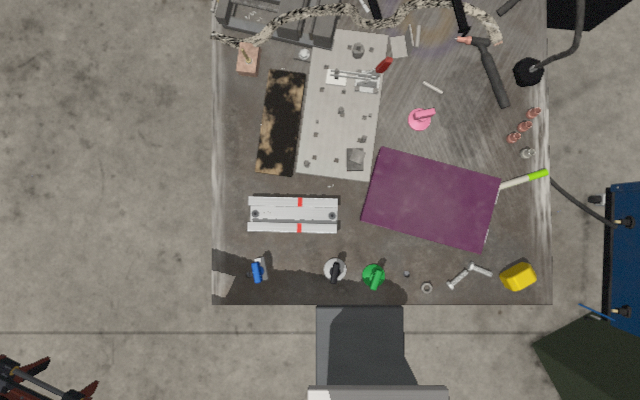

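Candidates for the bolt: blue-winged part at top (258,270) / scene (220,187); blue handle at scene (482,170), which looks like a tool; the black jack at top (335,270); and the green (373,277) and pink (420,119) look-alikes. I choose the first and check it in a crop.

```bash
cat > h.py <<'E'
import cv2, numpy as np
from station import env, set_gripper, viewer, workorder
from scipy.spatial.transform import Rotation as R
def ray(n,u,v):
    p=viewer.camera_params(n);T=p["pose"]
    d=np.array([(u-p["cx"])/p["fx"],-(v-p["cy"])/p["fy"],-1.0])
    return T[:3,3],T[:3,:3]@d
def onz(n,u,v,z):
    o,d=ray(n,u,v);return o+d*(z-o[2])/d[2]
def pix(n,P):
    p=viewer.camera_params(n);T=p["pose"];c=T[:3,:3].T@(np.asarray(P)-T[:3,3])
    return p["cx"]-p["fx"]*c[0]/c[2],p["cy"]+p["fy"]*c[1]/c[2]
def blobs(m,amin=15):
    n,l,s,c=cv2.connectedComponentsWithStats(m.astype(np.uint8))
    return [(l==i,s[i],c[i]) for i in range(1,n) if s[i][4]>=amin]
def save(name,im,box,k):
    x,y,w,h=box;cv2.imwrite(name,cv2.resize(im[y:y+h,x:x+w],None,fx=k,fy=k,interpolation=cv2.INTER_CUBIC))
E
python3 - <<'E'
from h import *
t=cv2.imread("pics/top0.png");s=cv2.imread("pics/scene0.png")
a=cv2.resize(t[180:300,210:350],None,fx=5,fy=5,interpolation=cv2.INTER_CUBIC); cv2.imwrite("pics/topc.png",a)
save("pics/scenec.png",s,(195,160,130,115),5.2)
for n,im in(("top",t),("scene",s)):
    hsv=cv2.cvtColor(im,cv2.COLOR_BGR2HSV);H,S,V=cv2.split(hsv)
    for nm,m in(("blue",(H>95)&(H<125)&(S>150)&(V>70)),("red",((H<6)|(H>174))&(S>150)&(V>100))):
        for b,st,c in blobs(m,8):
            r=cv2.minAreaRect(np.argwhere(b)[:,::-1].astype(np.float32)); print(n,nm,st[:5],c.round(1),np.round(r[1],1),round(r[2],1))
E
```

```text
top blue [ 579  183   61  154 3224] [626.2 264.2] [153.  60.] 90.0
top blue [611 185   5   6  16] [613.1 187.4] [5. 4.] 90.0
top blue [251 262  12  21 175] [256.7 272.1] [20.  10.4] 78.7
top red [376  60  15  12  85] [383.   65.6] [ 7.8 16.3] 45.0
top red [298 198   4   8  25] [299.7 201.6] [7. 3.] 90.0
top red [298 224   3   8  24] [299.  227.5] [7. 2.] 90.0
scene blue [480 160   7  11  37] [482.7 165.9] [ 4.5 11. ] 11.3
scene blue [212 178  18  15 212] [220.3 185.4] [14. 17.] 90.0
scene red [582  87   5   4  15] [583.9  88.7] [4.2 2.8] 45.0
scene red [605 102  19   7  74] [612.6 105.4] [18.2  5.1] 6.3
scene red [432 149  11  25 156] [437.  160.6] [ 7.  24.7] 18.4
scene red [614 190  26  13  86] [628.3 194.7] [27.7  4.1] 24.6
scene red [613 203   9   7  23] [616.7 206. ] [9.4 2.7] 26.6
scene red [623 210   7   5  10] [625.9 212.3] [7.2 1. ] 31.0
```

View pics/topc.png

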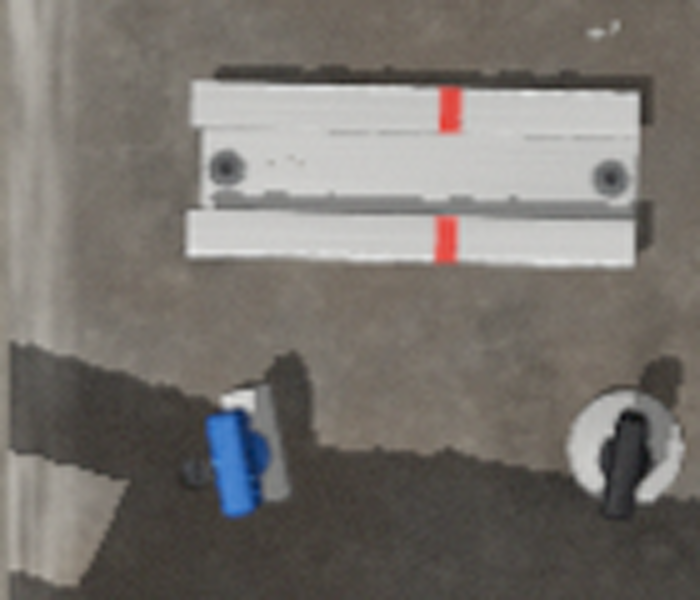

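View pics/scenec.png

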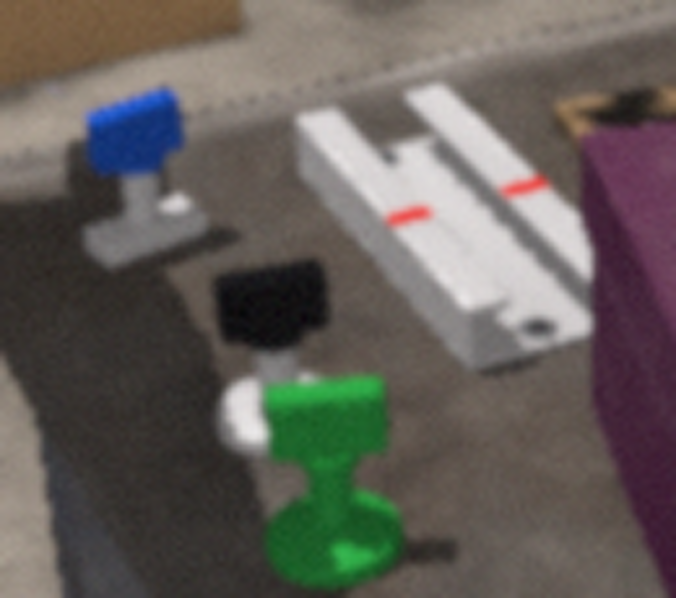

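The crop confirms it: the blue wing has a steel oblong head beneath it and stands at the left. The black jack on its round disc is beside the green look-alike, and the red marks are at top (300,202) and (299,228). Next I measure.

Run:
```python
from h import *
t=cv2.imread("pics/top0.png");s=cv2.imread("pics/scene0.png")
def lin(P): return cv2.fitLine(np.float32(P),cv2.DIST_HUBER,0,.01,.01).ravel()
f=t.astype(float)
# marks, soft redness
red=np.clip(f[...,2]-np.maximum(f[...,0],f[...,1])-20,0,None)
M=[]
for (y0,y1) in((192,212),(218,236)):
    w=red[y0:y1,290:310];yy,xx=np.mgrid[y0:y1,290:310]
    c=((w*xx).sum()/w.sum(),(w*yy).sum()/w.sum());p=onz("top",*c,32);M.append(p);print("mark px",np.round(c,2),p.round(1))
print("mark top",np.mean(M,0).round(1),"sep",np.linalg.norm(M[0]-M[1]))
# scene marks
g=s.astype(float);rs=np.clip(g[...,2]-np.maximum(g[...,0],g[...,1])-20,0,None)
for b,st,c in blobs((rs>25)&(np.add.outer(np.arange(400),0*np.arange(640))>185)&(np.add.outer(0*np.arange(400),np.arange(640))<310),4):
    yy,xx=np.nonzero(b);w=rs[b];c=((w*xx).sum()/w.sum(),(w*yy).sum()/w.sum());print("scene mark",np.round(c,1),onz("scene",*c,32).round(1))
# rail lips edges: outer edges from bright
G=cv2.GaussianBlur(cv2.cvtColor(t,cv2.COLOR_BGR2GRAY),(0,0),.7).astype(float)
for nm,y0,y1,sg in(("far",191,201,1),("near",228,238,-1),("slotnear",216,226,1)):
    P=[]
    for x in range(255,332):
        if 295<x<304: continue
        d=np.diff(G[y0:y1,x])*sg;d=np.clip(d,0,None);k=d.argmax();k0=max(k-1,0);ww=d[k0:k+2]
        y=y0+.5+(ww*np.arange(k0,k0+len(ww))).sum()/ww.sum();P.append(onz("top",x,y,32)[:2])
    l=lin(P);print(nm,l.round(3),"yaw",np.degrees(np.arctan2(l[1],l[0])))
# wing
hsv=cv2.cvtColor(t,cv2.COLOR_BGR2HSV)
H,S,V=cv2.split(hsv)
print(V[258:288,248:268]*( (H>95)&(H<125)&(S>110))[258:288,248:268])
```

```text
mark px [299.55 201.53] [575.8 172.1  32. ]
mark px [298.82 227.48] [518.3 174.   32. ]
mark top [547.1 173.   32. ] sep 57.54093808659558
scene mark [295.6 195.4] [575.7 172.4  32. ]
scene mark [273.1 201. ] [517.5 173.8  32. ]
far [3.10000e-02 1.00000e+00 5.85232e+02 1.53062e+02] yaw 88.2344
near [3.60000e-02 9.99000e-01 5.08690e+02 1.88733e+02] yaw 87.92748
slotnear [3.60000e-02 9.99000e-01 5.27571e+02 1.53423e+02] yaw 87.9328
[[  0   0   0   0   0   0   0   0   0   0   0   0   0   0   0   0   0   0
    0   0]
 [  0   0   0   0   0   0   0   0   0   0   0   0   0   0   0   0   0   0
    0   0]
 [  0   0   0   0   0   0   0   0   0   0   0   0   0   0   0   0   0   0
    0   0]
 [  0   0   0   0   0   0   0   0   0   0   0   0   0   0   0   0   0   0
    0   0]
 [  0   0   0   0   0   0  98 119 118  90  93   0   0   0   0   0   0   0
    0   0]
 [  0   0   0 105 151 160 168 178 170 126  89   0   0   0   0   0   0   0
    0   0]
 [  0   0   0 138 191 194 195 199 188 136  84  95   0   0   0   0   0   0
    0   0]
 [  0   0   0 133 188 197 199 201 191 150  97  94   0   0   0   0   0  
[... 1184 characters left out ...]
   0   0
    0   0]
 [  0   0   0   0   0   0 142 197 203 200 196 186 144  87   0   0   0   0
    0   0]
 [  0   0   0   0   0   0 144 200 204 202 196 186 147   0   0   0   0   0
    0   0]
 [  0   0   0   0   0   0   0 171 190 186 169 133  96   0   0   0   0   0
    0   0]
 [  0   0   0   0   0   0   0   0 116   0   0   0   0   0   0   0   0   0
    0   0]
 [  0   0   0   0   0   0   0   0   0   0   0   0   0   0   0   0   0   0
    0   0]
 [  0   0   0   0   0   0   0   0   0   0   0   0   0   0   0   0   0   0
    0   0]
 [  0   0   0   0   0   0   0   0   0   0   0   0   0   0   0   0   0   0
    0   0]
 [  0   0   0   0   0   0   0   0   0   0   0   0   0   0   0   0   0   0
    0   0]]
```

Run:
```python
from h import *
t=cv2.imread("pics/top0.png");s=cv2.imread("pics/scene0.png")
# top face, upsampled
k=8
c=cv2.resize(t[255:290,245:275],None,fx=k,fy=k,interpolation=cv2.INTER_LINEAR)
h=cv2.cvtColor(c,cv2.COLOR_BGR2HSV);m=(h[...,0]>95)&(h[...,0]<125)&(h[...,1]>110)&(h[...,2]>145)
b=max(blobs(m),key=lambda q:q[1][4])[0]
P=np.argwhere(b)[:,::-1];P=(P+.5)/k-.5+[245,255]
W=np.float32([onz("top",u,v,72)[:2] for u,v in P]);r=cv2.minAreaRect(W);print("top face",r, "mean",W.mean(0))
ev,U=np.linalg.eigh(np.cov((W-W.mean(0)).T));print("pca yaw",np.degrees(np.arctan2(U[1,1],U[0,1])),np.sqrt(12*ev))
# scene check: project wing
C=W.mean(0);a=U[:,1];n=np.array([-a[1],a[0]])
for z in(44,72):
  for i in(-22,22):
    for j in(-7,7): print(z,i,j,np.round(pix("scene",[*(C+i*a+j*n),z]),1))
j=cv2.cvtColor(t,cv2.COLOR_BGR2HSV)
```

```text
Traceback (most recent call last):
  File "h.py", line 9, in onz
    o,d=ray(n,u,v);return o+d*(z-o[2])/d[2]
        ~~~^^^^^^^
  File "h.py", line 5, in ray
    p=viewer.camera_params(n);T=p["pose"]
ValueError: time passes only in moves, steps and waits
```

```bash
sed -i 's/^def ray/PR={n:viewer.camera_params(n) for n in("top","scene")}\ndef ray/; s/p=viewer.camera_params(n);T/p=PR[n];T/' h.py
python3 - <<'E'
from h import *
t=cv2.imread("pics/top0.png");s=cv2.imread("pics/scene0.png")
k=8
c=cv2.resize(t[255:290,245:275],None,fx=k,fy=k,interpolation=cv2.INTER_LINEAR)
h=cv2.cvtColor(c,cv2.COLOR_BGR2HSV);m=(h[...,0]>95)&(h[...,0]<125)&(h[...,1]>110)&(h[...,2]>145)
b=max(blobs(m),key=lambda q:q[1][4])[0]
P=np.argwhere(b)[:,::-1];P=(P+.5)/k-.5+[245,255]
W=np.float32([onz("top",u,v,72)[:2] for u,v in P]);r=cv2.minAreaRect(W);print("top face",r, "mean",W.mean(0))
ev,U=np.linalg.eigh(np.cov((W-W.mean(0)).T));print("pca yaw",np.degrees(np.arctan2(U[1,1],U[0,1])),np.sqrt(12*ev))
C=W.mean(0);a=U[:,1];n=np.array([-a[1],a[0]])
q=cv2.resize(s[165:225,195:275],None,fx=8,fy=8,interpolation=cv2.INTER_CUBIC)
for z,D in((44,(22,7)),(72,(22,7)),(0,(26,11)),(12,(26,11))):
  L=[pix("scene",[*(C+i*D[0]*a+jj*D[1]*n),z]) for i,jj in((-1,-1),(1,-1),(1,1),(-1,1))]
  cv2.polylines(q,[np.int32(((np.array(L)-[195,165]+.5)*8))],True,(0,0,255) if z>20 else (0,255,255),1)
q2=cv2.resize(t[250:295,240:285],None,fx=12,fy=12,interpolation=cv2.INTER_CUBIC)
for z,D in((72,(22,7)),(0,(26,11)),(12,(26,11))):
  L=[pix("top",[*(C+i*D[0]*a+jj*D[1]*n),z]) for i,jj in((-1,-1),(1,-1),(1,1),(-1,1))]
  cv2.polylines(q2,[np.int32(((np.array(L)-[240,250]+.5)*12))],True,(0,0,255) if z>20 else (0,255,255),1)
cv2.imwrite("pics/ov1.png",q);cv2.imwrite("pics/ov2.png",q2)
E
```

```text
top face ((424.88043212890625, 263.1752014160156), (42.64772033691406, 13.673591613769531), 12.478788375854492) mean [424.83112 263.0274 ]
pca yaw -169.04026796912967 [12.35608367 41.27826557]
```

View pics/ov1.png

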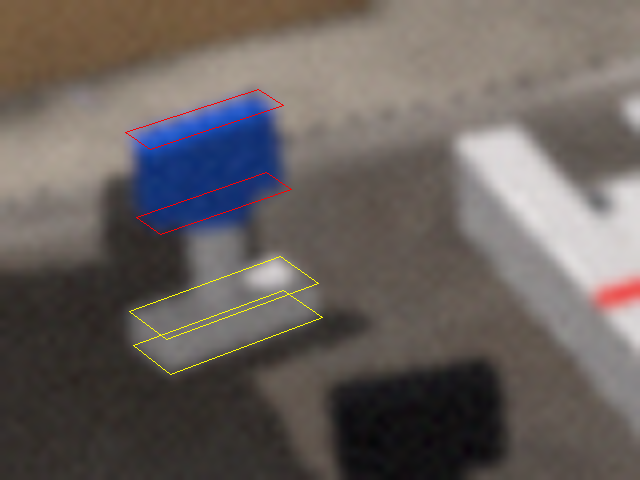

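View pics/ov2.png

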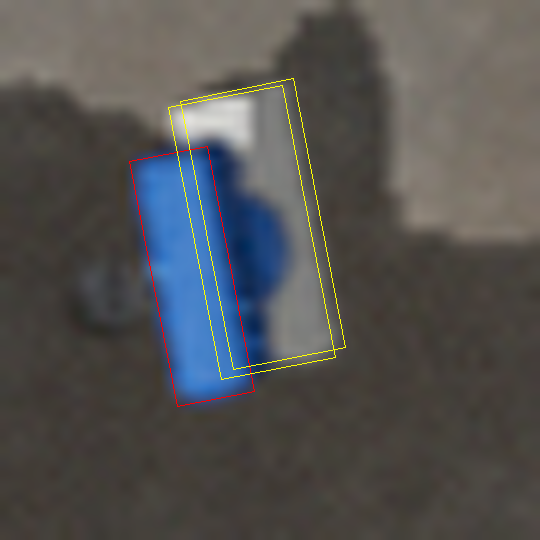

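The overlay fits: bolt axis about (425,263), wing yaw about 11.5°. The slot runs at 88.1° and the mark is at (547,173). Now I grasp.

```bash
cat >> h.py <<'E'
def ori(psi): return (R.from_euler('z',psi,degrees=True)*R.from_euler('x',180,degrees=True)).as_quat()
def st():
    s=env.read_state();psi=np.degrees(np.arctan2(*R.from_quat(s["orientation"]).as_matrix()[:2,0][::-1]))
    print("t",round(s["time_s"],2),"tcp",s["tool_pos"].round(1),"psi",round(psi,2),"q",s["qpos"].round(2),"F",s["force"].round(1),"w",round(s["width"],1));return s
E
python3 - <<'E'
from h import *
x,y=425.2,263
print(env.ik([x,y,220],ori(11.5)),env.ik([547,173.2,220],ori(88.1)))
env.reach([x,y,220],ori(11.5));st()
env.move_l([x,y,119],rate=120,f_stop=8);st()
cv2.imwrite("pics/g_s.png",viewer.camera("scene"))
set_gripper(0);st()
env.move_l([x,y,230],rate=120);st()
env.hold(.2)
a=viewer.camera("scene");b=viewer.camera("top");cv2.imwrite("pics/l_s.png",a);cv2.imwrite("pics/l_t.png",b)
save("pics/l_sc.png",a,(150,80,140,130),4);save("pics/l_tc.png",b,(200,200,160,110),4);st()
E
```

```text
[ 5.30131012e-01  3.63506826e-01  1.96336718e+00 -4.44089210e-16
  8.14718650e-01  1.90021448e+00] [ 2.85906972e-01  4.57151445e-01  1.80242830e+00 -4.44089210e-16
  8.82012908e-01  3.19068227e-01]
t 1.77 tcp [425.3 263.4 220.2] psi 11.57 q [0.53 0.36 1.96 0.   0.81 1.9 ] F [-0.  -0.2 -0.5] w 88.0
t 2.77 tcp [425.5 263.3 119.5] psi 11.51 q [0.53 0.55 2.   0.   0.6  1.9 ] F [ 0.1  0.2 -0.3] w 88.1
t 3.95 tcp [425.2 263.  119. ] psi 11.5 q [0.53 0.55 2.   0.   0.59 1.9 ] F [-1.1 -1.2 -1. ] w 14.4
t 5.03 tcp [424.8 262.7 229.4] psi 11.5 q [0.53 0.35 1.96 0.   0.84 1.9 ] F [-0.2 -0.1 -2. ] w 14.6
t 5.33 tcp [425.1 262.9 229.5] psi 11.5 q [0.53 0.35 1.96 0.   0.84 1.9 ] F [ 0.1  0.7 -1.8] w 14.6
```

```bash
python3 -c "
import cv2,numpy as np
a=cv2.imread('pics/l_sc.png');print(a.shape if a is not None else None)"
```

```text
(520, 560, 3)
```

View pics/l_sc.png

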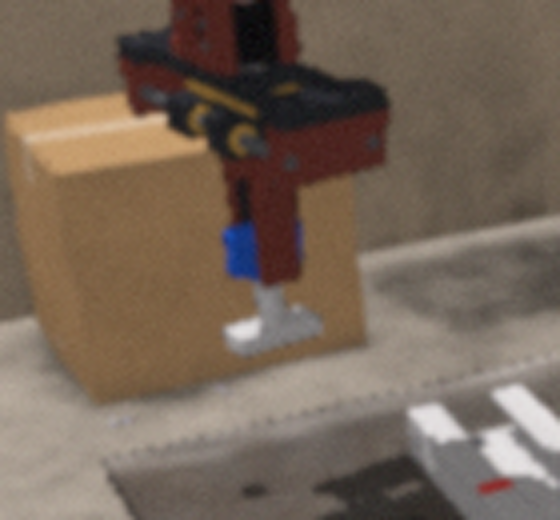

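View pics/l_tc.png

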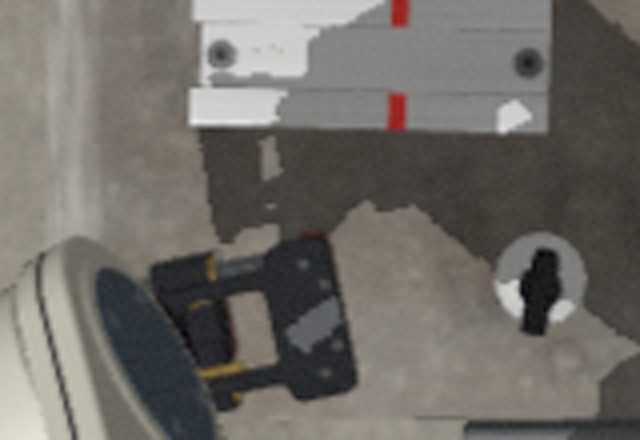

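The bolt is held upright in the scene crop, with its head level at (270,330). Next I carry it over the mark, lengthwise along the slot.

Run:
```python
from h import *
x,y=547.1,173.2
env.reach([x,y,215],ori(88.1));st()
env.move_l([x,y,165],rate=100);env.hold(.2);st()
a=viewer.camera("scene");cv2.imwrite("pics/m_s.png",a)
q=cv2.resize(a[130:240,220:350],None,fx=6,fy=6,interpolation=cv2.INTER_CUBIC)
# expected head outline: bolt underside at TCP z-119
s=env.read_state();p=s["tool_pos"];zb=p[2]-119
A=np.array([np.cos(np.radians(88.1)),np.sin(np.radians(88.1))]);N=np.array([-A[1],A[0]])
for z in(zb,zb+12):
  L=[pix("scene",[*(p[:2]+i*26*A+j*11*N),z]) for i,j in((-1,-1),(1,-1),(1,1),(-1,1))]
  cv2.polylines(q,[np.int32((np.array(L)-[220,130]+.5)*6)],True,(0,255,255),1)
cv2.imwrite("pics/m_sc.png",q)
```

```text
t 6.73 tcp [546.9 173.3 214.9] psi 88.06 q [0.29 0.46 1.81 0.   0.87 0.32] F [ 0.2 -0.3 -1.5] w 14.2
t 7.58 tcp [547.5 173.3 165.7] psi 88.1 q [0.29 0.54 1.83 0.   0.78 0.32] F [-1.2 -0.2 -1.7] w 14.4
```

View pics/m_sc.png

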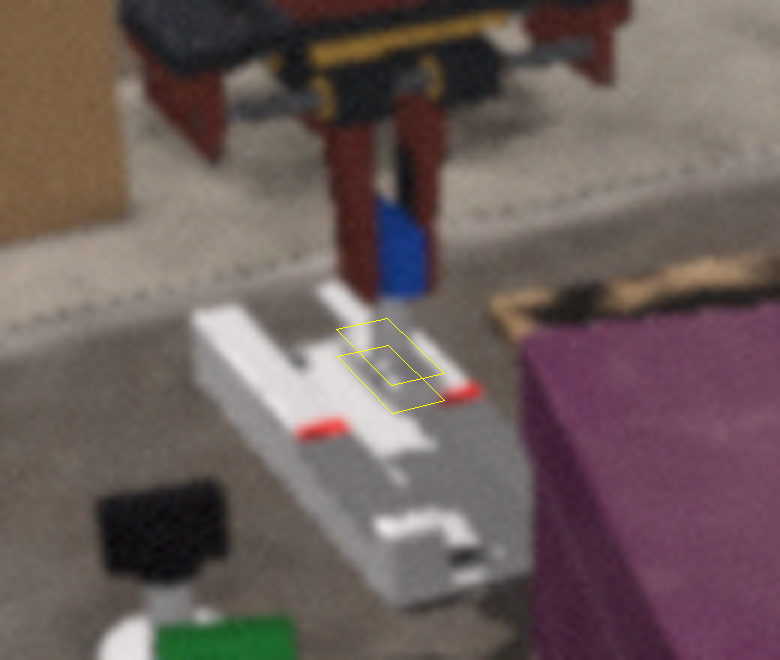

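The held head matches its expected outline above the slot, at crop (390,365). I lower it and turn.

Run:
```python
from h import *
x,y=547.1,173.2
print(env.move_l([x,y,127],rate=60,f_stop=8));s=st()
if s["tool_pos"][2]<129:
    q=env.ik([x,y,127],ori(178.1));print(q)
    q0=s["qpos"]
    for f in(.34,.67,1): 
        env.move_joints(q0+(q-q0)*f);s=st()
        if np.abs(s["wrist_torque"][2])>1.5: print("torque",s["wrist_torque"]);break
    env.hold(.2);s=st();print(s["wrist_torque"])
a=viewer.camera("scene");b=viewer.camera("top");save("pics/r_sc.png",a,(220,130,130,110),6);save("pics/r_tc.png",b,(230,170,120,90),6)
```

```text
False
t 8.42 tcp [547.2 173.2 127. ] psi 88.1 q [ 0.29  0.6   1.84 -0.    0.7   0.32] F [ 0.1 -0.2 -1.3] w 14.2
[ 0.28585782  0.60220997  1.83544402  0.          0.70393866 -1.25177726]
t 8.99 tcp [547.4 173.3 127.4] psi 118.54 q [ 0.29  0.6   1.84  0.    0.7  -0.21] F [-1.  -0.2 -1.6] w 14.6
t 9.56 tcp [547.2 173.3 127.1] psi 148.18 q [ 0.29  0.6   1.84  0.    0.7  -0.73] F [-0.  -0.4 -1.7] w 14.4
t 10.12 tcp [547.1 173.2 127. ] psi 177.85 q [ 0.29  0.6   1.84 -0.    0.7  -1.25] F [-0.5  0.3 -0.8] w 14.9
t 10.32 tcp [547.1 173.2 127. ] psi 178.0 q [ 0.29  0.6   1.84 -0.    0.7  -1.25] F [-0.4  0.5 -2.2] w 14.5
[ 0.02620936 -0.0268496  -0.09687796]
```

View pics/r_sc.png

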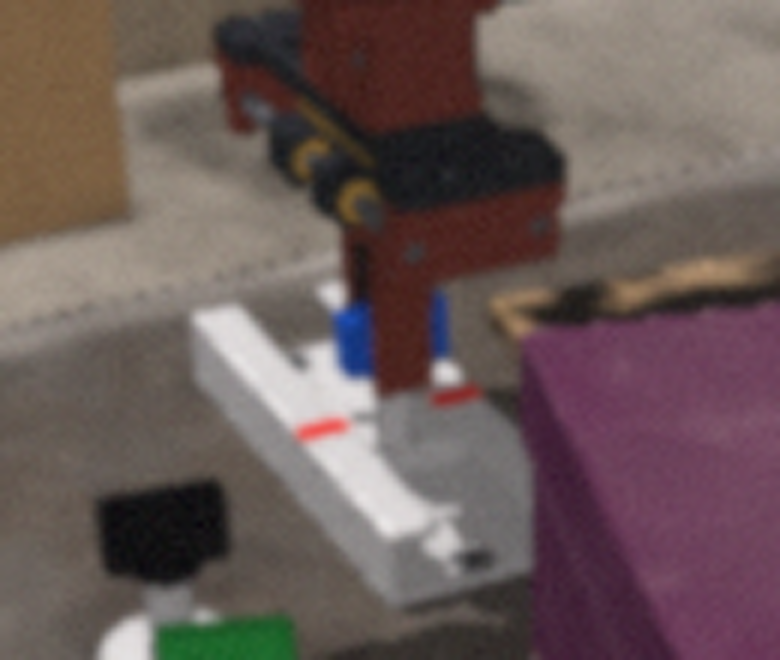

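It turned with no resistance. I set it down until contact, release and retreat.

Run:
```python
from h import *
x,y=547.1,173.2
print(env.move_l([x,y,119.5],rate=15,f_stop=4));s=st()
set_gripper(60);st()
env.move_l([x,y,240],rate=120);st()
env.reach([400,330,300],ori(178.1));env.hold(.3);st()
a=viewer.camera("scene");b=viewer.camera("top");cv2.imwrite("pics/f_s.png",a);cv2.imwrite("pics/f_t.png",b)
save("pics/f_sc.png",a,(220,130,130,110),6)
k=8
c=cv2.resize(b[185:245,265:335],None,fx=k,fy=k,interpolation=cv2.INTER_LINEAR)
h=cv2.cvtColor(c,cv2.COLOR_BGR2HSV);base=(h[...,0]>95)&(h[...,0]<125)&(h[...,1]>110);print(np.percentile(h[...,2][base],[10,50,90]))
for th in(0,):
    bl=max(blobs(base&(h[...,2]>th)),key=lambda q:q[1][4])[0]
    P=(np.argwhere(bl)[:,::-1]+.5)/k-.5+[265,185]
    W=np.float32([onz("top",u,v,76)[:2] for u,v in P]);print(cv2.minAreaRect(W),W.mean(0))
q=cv2.resize(b[185:245,265:335],None,fx=k,fy=k,interpolation=cv2.INTER_CUBIC)
A=np.array([np.cos(np.radians(-1.9)),np.sin(np.radians(-1.9))]);N=np.array([-A[1],A[0]])
L=[pix("top",[*(np.array([547.1,173.2])+i*22*A+j*7*N),76]) for i,j in((-1,-1),(1,-1),(1,1),(-1,1))]
cv2.polylines(q,[np.int32((np.array(L)-[265,185]+.5)*k)],True,(0,0,255),1);cv2.imwrite("pics/f_tc.png",q)
```

```text
True
t 10.79 tcp [547.1 173.  122.7] psi 178.12 q [ 0.29  0.61  1.84 -0.    0.7  -1.25] F [ 0.4 -1.6  3.7] w 14.3
t 11.64 tcp [546.6 173.  122.3] psi 178.1 q [ 0.29  0.61  1.84 -0.    0.7  -1.25] F [-0.1 -0.6 -0.8] w 60.2
t 12.78 tcp [546.7 173.1 239.3] psi 178.1 q [ 0.29  0.43  1.79 -0.    0.92 -1.25] F [-0.1  1.3  0.1] w 60.1
t 13.97 tcp [400.6 329.3 299.6] psi 178.01 q [ 0.67  0.27  1.87 -0.    1.01 -0.87] F [ 0.4  0.  -0.1] w 59.7
[112. 127. 132.]
((548.5791015625, 170.73292541503906), (22.567264556884766, 42.26649856567383), 79.66646575927734) [549.20984 171.66296]
```

View pics/f_sc.png

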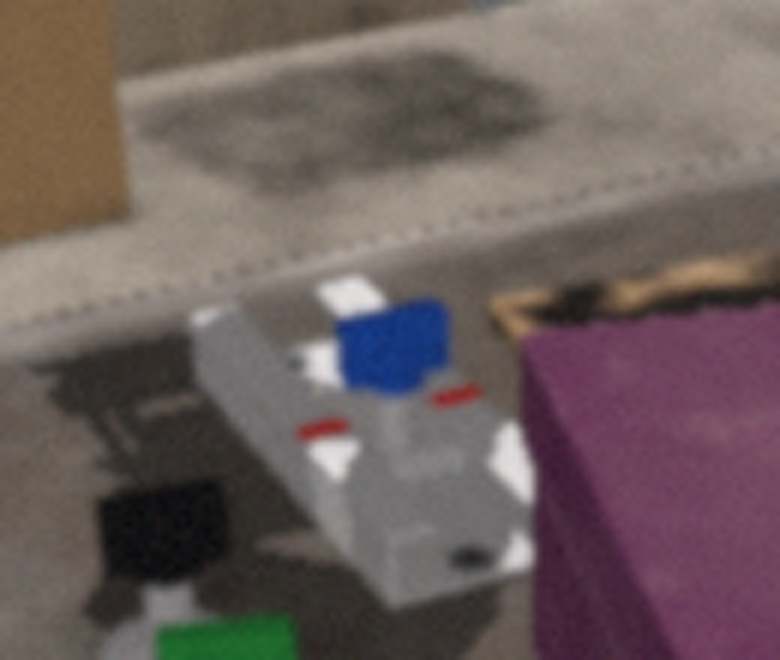

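View pics/f_tc.png

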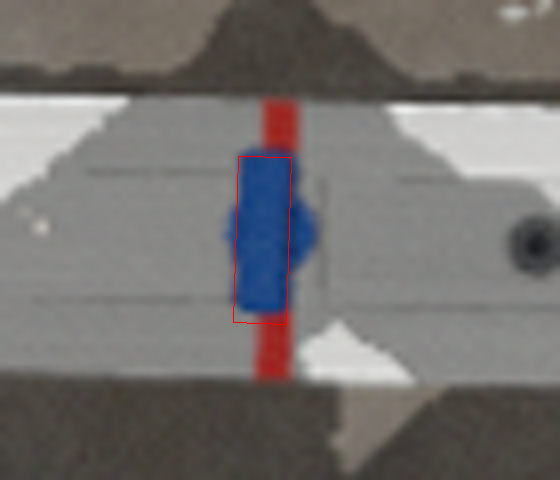

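Run:
```python
from h import *
b=cv2.imread("pics/f_t.png");t=cv2.imread("pics/top0.png")
for n,im in(("before",t),("after",b)):
    g=cv2.cvtColor(im,cv2.COLOR_BGR2GRAY)[258:284,326:346]
    M=[q for q in blobs(g<38,10)];print(n,[(q[1][4],(q[2]+[326,258]).round(1)) for q in M])
workorder.sign_off()
```

```text
before [(np.int32(11), array([338. , 271.6]))]
after [(np.int32(137), array([334.4, 272.6]))]
the job is handed in; nothing more can be done
```

The hammer-head bolt is in the rail at the red marks, turned a quarter turn under both lips, released and standing. The job was handed in at about 14 s of the 46 s allowed.

- **Fitting:** I gripped the bolt by its blue wing and lowered its head lengthwise through the slot. The turn met no resistance (wrist torque about 0.1 N m). I then lowered it until it touched the channel floor. Contact came at a tool height of 122.7 mm, against 123 mm expected.
- **Final pictures:** The bolt stands upright and free. Its wing lies across the slot in line with both marks. Its centre is within about 1 mm of the marks along the slot, and about 2 mm off centre across it. The head reaches well under both lips, so I did not correct that.
- **Disagreeing checks:** The automatic rectangle fit on the final top picture was unreliable because it took in the wing's side and hub, so the wing angle was judged by eye from the overlay. My before-and-after mask for the black jack was also inconclusive, because shadows changed the blob from 11 to 137 pixels.
- **Jack screw:** In the scene crops it is still standing in the same spot, and the arm was never near it.

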